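# Block a sprung board clamp open with the feeler gauge that fits tight

### The arm

A 6-joint arm with a two-finger parallel gripper is mounted at the origin on the work surface. World frame = base frame: x ahead of the robot, y to its left, z up, the work surface at z = 0. Lengths are in m, angles in rad, forces in N, time in s.
With the tool pointing down it reaches from about 0.275 to 0.725 m from the base axis. Payload 15.9 kg.
Tool frame: the origin (TCP) lies on the centre line of the jaws, within the pads' length; the fingertips stand 8 mm ahead of it and the grasp point (between the pads) lies 11 mm behind it (arm.finger_overhang is the distance from the TCP to the fingertips, in m); z points along the fingers, y is the line along which they close (so a half turn about z gives the same grasp; the last joint's range is limited). The gripper opens to 85 mm and grips with 20 to 120 N. Pads are 22 mm wide; open, the fingers measure 114 mm over their backs; the gripper's body (76 mm by 85 mm) begins 54 mm behind the grasp point. The pads swing forward as they close: fully open they stand 13 mm farther back than shut.
Start: joints at [-1.157, 0.213, -0.034, 1.323, 0, 1.571], TCP at [0.201, -0.458, 0.239] pointing down, gripper open.
Joint ranges: [-2.98, 2.98], [-0.74, 1.72], [-1.14, 1.35], [-2.1, 2.04], [-1.57, 1.44], [-3.14, 3.14]. Speed limits (rad/s): [1.89, 1.89, 2.39, 2.57, 3.14, 3.14].

### API

Orientations are given as a 3x3 rotation matrix whose columns are the frame's x, y, z axes.
In Python, from bench import arm gives the robot as it stands. The module is installed in compiled form; this text tells all that it offers.
- The arm moves only by the tool send_rows, never from a script. Its arguments are lists of equal length, an entry for each row: "grip": the gripper's target within -1 to 1 (fully open at 1, half-way at 0, shut at -1); "linear": the shift along the world's x, y, z in mm, a list of three; "roll": the turn about the world's z in degrees. In form: {"grip": [grip, ...], "linear": [[x, y, z], ...], "roll": [roll, ...]}. A call has 1 to 10 rows; each row is the pose to reach, as a shift and turn from the pose commanded when the call began; what a row does not reach only later rows make up. A row lasts 1/10 s, in which the tool goes at most 50 mm and 8.59 degrees, less where a joint would pass 70% of its speed; a pose out of reach is approached as far as the arm can. A call with a gripper value outside its range is refused whole. The fingers move at their own pace and stop on an object; "squeeze" is the grip in N (left out, the last holds). Time passes only in rows, so rows that repeat a pose let the fingers close. It gives the time, the measured TCP pose, the force, the opening and the grip force at its end, in the units of the state.
- arm.read_state(): the state, without advancing time (a new reading comes with each control period).
- arm.get_image(name): name is "side" or "top" or "wrist"; returns (picture, depth): 384x512x3 uint8, red, green, blue; 384x512 float32, m along the optical axis (not along the pixel's ray), 0 where there is no reading.
- arm.camera_params(name): a dict with "fovy" (degrees; the focal length in pixels is half the picture's height over the tangent of half this angle, whatever the lens; pixels are square), "cx", "cy" (the principal point, pixels), "R" (3x3) and "t" (3): a world point X has camera coordinates R X + t. Camera axes: x right, y down, z forward; pixel columns grow to the right and rows downward; lengths in m; the calibration is good to about 2 mm. A picture is of the moment at which its call begins: read the wrist's pose just before it. camera_params takes no time and is no camera call; for the wrist camera it gives the pose at the moment of the call.
- arm.close_job(): hands the job in; it is judged then, once.
The state is a dict: "time_s": time; "joints": joint angles; "joint_velocities": joint speeds; "joint_torque": joint torques, N m; "position": TCP position; "tool_rot": TCP orientation; "contact_force": force on the tool from outside, world axes, zero at the start; "moment": the same for the moment, N m; "gripper_width": finger opening in m; "gripper_force": force on a finger pad.
Only numpy, scipy, OpenCV 4.12 (cv2) and the standard library are available. Lean on these libraries where they do the work, as an engineer would, in place of code of your own. Each camera call takes 0.05 s, during which the arm holds its last target. There are 200 camera calls.

### The job

Two steel gauges lie on the electronics bench. Take the one with the thick, broad blade by its upright handle, lay the blade on the clamp's base in front of the sprung foot and slide it flat and straight under the foot: you should feel the foot ride up and drag on it. Stop when the blade's tip has come out on the far side, then let go and leave the gauge there gripped by the foot; leave the thin gauge where it lies.

Things in the scene. Friction and masses are not known exactly. Their poses are not given: they have to be found in the camera images.
- thick_gauge: Loose, 0.16 kg: flat steel blade 150 long, 32 wide, 8 mm thick, with an upright dark handle block near one end (40 mm along the blade, 14 mm across, its top 50 mm above the blade's underside). Origin: on the underside below the handle's centre. x runs along the blade to its tip at x = +130 mm (tail at -20), z up. Balances about 15 mm tipwards of the origin.
- thin_gauge: The gauge that would be loose in the gap; not to be moved. Same length, handle and origin as the thick one, but its blade is only 18 mm wide and 3 mm thick.
- gap (a point): On the fixed clamp's base (deck, 12 mm above the bench), under the foot's centre. x: level, the way the blade slides in; z up. Deck: x -120 to +50, y +-70 mm. The foot's sole (x +-20, y +-30) hangs 4 mm above the deck; its upturned lip on the entry side reaches x = -46, there 18 mm above the deck. Column at y = -43 to -67 and arm over the foot (x +-15), 87 mm above the bench; stem top 100 mm.
- foot (a joint): How far the sprung foot is lifted, m: 0 at rest (gap 4 mm), at most 0.016; about 0.004 with the thick blade flat beneath it. It presses down with about 3 N at rest and 4 N on the thick blade; pushing the blade in takes a few newtons, up to about 10.
Mind the look-alikes: they are no part of the job. Leave any red or turquoise look-alike of the thick_gauge alone.

How it is judged:
By the outcome, as a careful person would: the job done as asked, in the order asked, and still so for the second after the job is handed in, with the robot touching nothing.
It also fails if it takes over 40 s, if anything falls off the work surface, if the arm or the gripper's body presses on something with over 40 N, if the wrist force passes 120 N, or if a joint passes its speed limit or range.

## Working session

There is one attempt and no reset: what is moved stays moved. The work goes in short steps, Python scripts to look and compute and a tool call to move; the robot and the scene stay as the last step left them, time stands still between calls to the robot, and variables do not carry over. Pictures are saved under pics/ and viewed, at most 10 in all, crops included, and the job is handed in when it is done.

Besides the shell and the picture viewer there is one more tool, called as a command line: name --pt "numbers of a row" for each row, then --argument value for the rest. send_rows: Moves the arm, as the interface text tells. Its arguments: {"type":"object","properties":{"grip":{"type":"array"},"linear":{"type":"array"},"roll":{"type":"array"},"squeeze":{"type":"number"}},"required":["grip","linear","roll"]}

```bash
mkdir -p pics; cat > h.py <<'E'
import numpy as np, cv2
from bench import arm
def cam(n):
    p=arm.camera_params(n); f=192/np.tan(np.radians(p['fovy'])/2)
    return f,p['cx'],p['cy'],np.array(p['R']),np.array(p['t'])
def cloud(n,d,c=None):
    f,cx,cy,R,t=c or cam(n); v,u=np.mgrid[:384,:512]
    X=np.stack([(u-cx)/f*d,(v-cy)/f*d,d],-1)
    return (X-t)@R
def ray(n,uv,z,c=None):
    f,cx,cy,R,t=c or cam(n); uv=np.atleast_2d(uv).astype(float)
    r=np.c_[(uv[:,0]-cx)/f,(uv[:,1]-cy)/f,np.ones(len(uv))]@R; o=-R.T@t
    return o+r*((z-o[2])/r[:,2])[:,None]
def shot(n):
    c=cam(n); im,d=arm.get_image(n); np.savez(f'{n}.npz',im=im,d=d,f=c[0],cx=c[1],cy=c[2],R=c[3],t=c[4]); return im,d
def load(n):
    z=np.load(f'{n}.npz'); return z['im'],z['d'],(float(z['f']),float(z['cx']),float(z['cy']),z['R'],z['t'])
E
python3 - <<'E'
from h import *
a,_=shot('top');b,_=shot('side')
cv2.imwrite('pics/t.png',cv2.resize(a[:,:,::-1],(768,576)));cv2.imwrite('pics/s.png',cv2.resize(b[:,:,::-1],(768,576)))
for n in('top','side'):
    c=cam(n);print(n,c[0],(-c[3].T@c[4]).round(3),c[3].round(2).tolist())
print(arm.read_state()['tool_rot'])
E
```

```text
top 450.8614764516115 [0.313 0.102 1.141] [[-0.0, -1.0, 0.01], [-0.99, 0.0, -0.12], [0.12, -0.01, -0.99]]
side 387.41212107054605 [0.385 0.853 0.799] [[-1.0, -0.06, 0.0], [-0.04, 0.7, -0.71], [0.04, -0.71, -0.7]]
[[ 9.15608679e-01  4.02070333e-01 -4.39976239e-04]
 [ 4.02070572e-01 -9.15608233e-01  9.05226925e-04]
 [-3.88809754e-05 -1.00573513e-03 -9.99999493e-01]]
```

View pics/t.png

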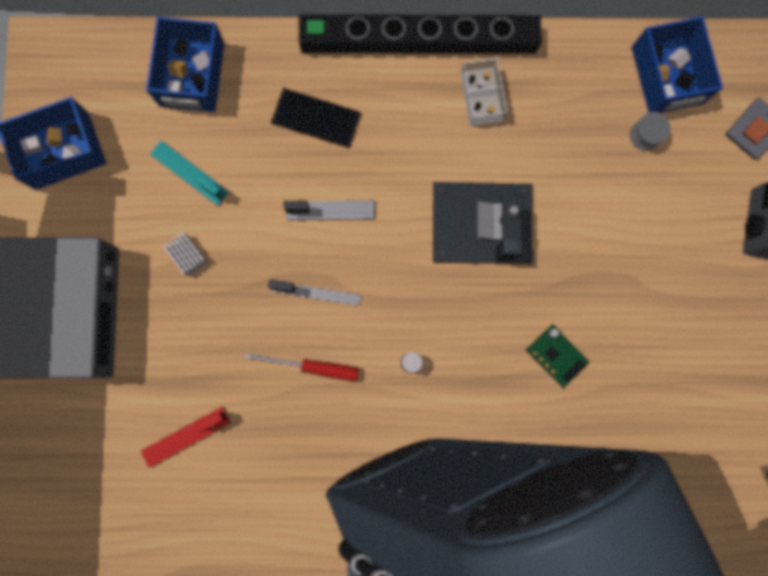

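View pics/s.png

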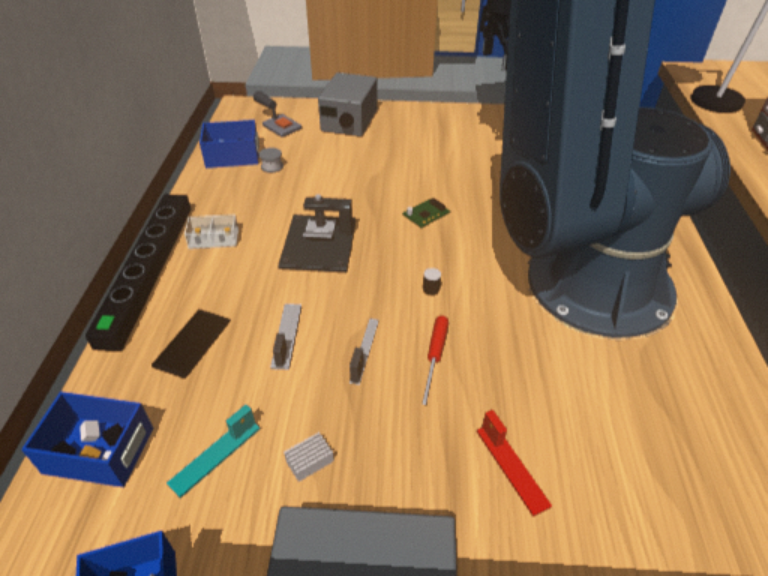

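Top view (768-px picture) candidates: broad steel gauge at (330,210), narrow steel gauge at (315,293), and the turquoise (188,172) and red (187,437) look-alikes. The broad steel one fits "thick, broad blade". The clamp is at (483,222), its lip facing image left and its column below. I'll confirm this in a crop and measure.

```bash
python3 - <<'E'
from h import *
im,d,c=load('top')
P=cloud('top',d,c)
cv2.imwrite('pics/c.png',cv2.resize(im[110:215,170:370][:,:,::-1],(800,420),interpolation=cv2.INTER_CUBIC))
hsv=cv2.cvtColor(im,cv2.COLOR_RGB2HSV)
m=((hsv[...,1]<60)).astype(np.uint8)
n,l,s,ce=cv2.connectedComponentsWithStats(m)
for i in range(1,n):
    x,y,w,h,a=s[i]
    if a>150 and 170<ce[i][0]<370 and 100<ce[i][1]<215:
        k=l==i; r=cv2.minAreaRect(np.argwhere(k)[:,::-1].astype(np.float32))
        print(s[i],r)
        for zz in (0.0,0.008,.012): print(zz,ray('top',cv2.boxPoints(r),zz,c)[:,:2].round(4).tolist())
        q=P[k]; q=q[d[k]>0]
        for lo,hi in((.03,.06),(.06,.08),(.08,.12)):
            t=q[(q[:,2]>lo)&(q[:,2]<hi)]
            if len(t)>5: print(lo,len(t),np.median(t,0).round(4),t.min(0).round(3),t.max(0).round(3))
        print('zmed',np.median(q[:,2]))
E
```

```text
[ 289  122   66   54 3366] ((321.5945739746094, 148.3265838623047), (65.65754699707031, 52.35939407348633), 0.9548412561416626)
0.0 [[0.5062, -0.0009], [0.6443, -0.0047], [0.6417, -0.176], [0.5034, -0.1698]]
0.008 [[0.5048, -0.0002], [0.642, -0.0039], [0.6394, -0.1741], [0.5021, -0.1679]]
0.012 [[0.5042, 0.0002], [0.6408, -0.0036], [0.6383, -0.1731], [0.5014, -0.1669]]
0.03 130 [ 0.5603 -0.0831  0.0346] [ 0.504 -0.132  0.03 ] [ 0.601 -0.075  0.059]
0.06 52 [ 0.5265 -0.1048  0.0757] [ 0.504 -0.132  0.06 ] [ 0.599 -0.103  0.08 ]
0.08 524 [ 0.5517 -0.1187  0.0883] [ 0.504 -0.135  0.08 ] [ 0.602 -0.104  0.104]
zmed 0.014440256766985706
[190 134  60  13 719] ((219.5, 140.0), (12.0, 59.0), 90.0)
0.0 [[0.6108, 0.2527], [0.6111, 0.1], [0.5793, 0.1], [0.5791, 0.2522]]
0.008 [[0.6087, 0.2516], [0.609, 0.1], [0.5774, 0.1], [0.5772, 0.2511]]
0.012 [[0.6077, 0.2511], [0.6079, 0.1], [0.5765, 0.1], [0.5763, 0.2506]]
0.03 97 [0.5899 0.2261 0.0493] [0.585 0.21  0.031] [0.598 0.246 0.055]
zmed 0.009226643733860557
[179 187  62  16 432] ((209.3783721923828, 194.72972106933594), (61.48521423339844, 7.562352657318115), 9.462322235107422)
0.0 [[0.4559, 0.2796], [0.4751, 0.2768], [0.4491, 0.1221], [0.43, 0.1253]]
0.008 [[0.4549, 0.2784], [0.4739, 0.2756], [0.4481, 0.122], [0.4292, 0.1251]]
0.012 [[0.4544, 0.2778], [0.4734, 0.275], [0.4477, 0.1219], [0.4288, 0.125]]
0.03 96 [0.4577 0.2503 0.05  ] [0.45  0.233 0.03 ] [0.465 0.27  0.056]
zmed 0.004396850433313183
```

View pics/c.png

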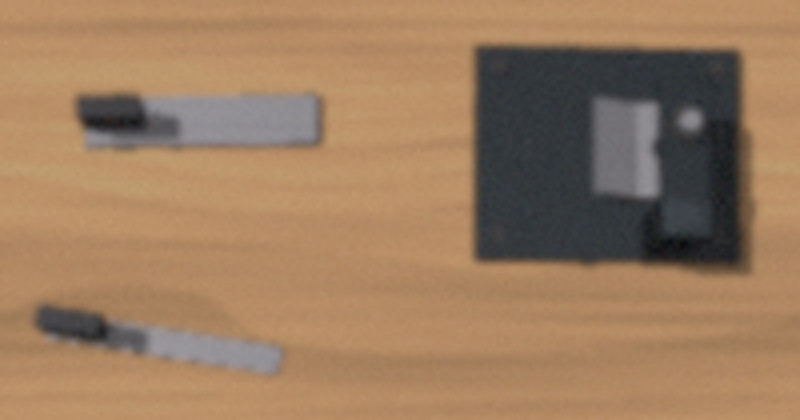

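The crop confirms it: the broad blade is at upper left (handle at its left end), the narrow one at lower left, and the clamp is to the right with its lip facing left. The broad steel one is my gauge. I'll move above its handle for a close look.

send_rows --grip '[1,1,1,1,1,1,1,1,1,1]' --pt "389 684 0" --pt "389 684 0" --pt "389 684 0" --pt "389 684 0" --pt "389 684 0" --pt "389 684 0" --pt "389 684 0" --pt "389 684 0" --pt "389 684 0" --pt "389 684 0" --roll '[66,66,66,66,66,66,66,66,66,66]'

```text
time_s: 1.1
position: [0.4487, -0.021, 0.2393]
tool_rot: [[0.005, 1.0, 0.0], [1.0, -0.005, -0.0], [-0.0, 0.0, -1.0]]
contact_force: [1.1, -0.6, -0.8]
gripper_width: 0.0857
gripper_force: 0.0
```

```bash
python3 - <<'E'
from h import *
s=arm.read_state();print(s['time_s'],s['position'],s['tool_rot'],s['joints'])
E
```

```text
1.1 [ 0.44867617 -0.02099778  0.23927241] [[ 4.58662142e-03  9.99989481e-01  3.00710006e-05]
 [ 9.99989479e-01 -4.58661932e-03 -6.95376366e-05]
 [-6.93989809e-05  3.03896271e-05 -9.99999997e-01]] [-4.67186773e-02  1.08426413e-01 -1.59411125e-01  1.30292550e+00
 -6.80573965e-05  1.52866428e+00]
```

send_rows --grip '[1,1,1,1,1,1]' --pt "131 121 60" --pt "131 121 60" --pt "131 121 60" --pt "131 121 60" --pt "131 121 60" --pt "131 121 60" --roll '[0,0,0,0,0,0]'

```text
time_s: 1.7
position: [0.5794, 0.0983, 0.2984]
tool_rot: [[0.004, 1.0, -0.001], [1.0, -0.004, -0.0], [-0.0, -0.001, -1.0]]
contact_force: [0.3, -0.6, -1.2]
gripper_width: 0.0852
gripper_force: 0.0
```

```bash
python3 - <<'E'
from h import *
b,_=shot('wrist')
cv2.imwrite('pics/w.png',cv2.resize(b[:,:,::-1],(768,576)))
c=cam('wrist');print(c[0],(-c[3].T@c[4]).round(3),c[3].round(2).tolist())
a,_=shot('top')
E
```

```text
302.5226960316443 [0.579 0.179 0.433] [[1.0, -0.0, -0.0], [-0.0, -0.95, 0.32], [-0.0, -0.32, -0.95]]
```

View pics/w.png

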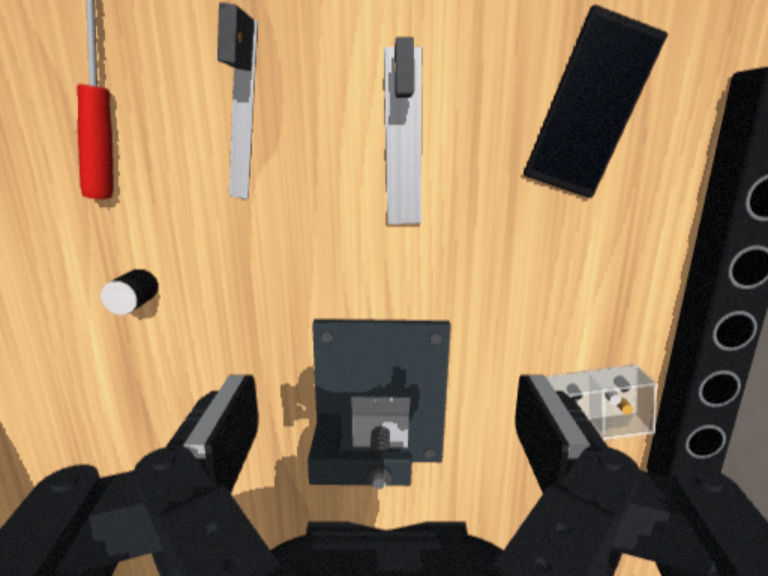

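The wrist view shows the thick gauge (385–421, 45–225), the clamp deck (313–450, 320–462), and the foot and lip (352–410, 397–445). Next I'll fit the edges.

```bash
python3 - <<'E'
from h import *
im,d,c=load('wrist')
hsv=cv2.cvtColor(im,cv2.COLOR_RGB2HSV)
g=cv2.cvtColor(im,cv2.COLOR_RGB2GRAY).astype(float)
sat=cv2.GaussianBlur(hsv[...,1].astype(float),(3,3),0)
print('sat row gauge',hsv[130,248:292,1].tolist()); print('gray deck row',g[230,200:310].astype(int).tolist())
print('gray foot row',g[272,225:285].astype(int).tolist())
def edges(A,rows,u0,u1):  # strongest horizontal gradient, rows
    out=[]
    for v in rows:
        gr=np.abs(np.gradient(A[v,u0:u1])); k=gr.argmax(); w=gr[max(k-2,0):k+3]; out.append((u0+max(k-2,0)+(w*np.arange(len(w))).sum()/w.sum(),v))
    return np.array(out)
def fit(n,A,rows,u0,u1,z):
    p=edges(A,rows,u0,u1); X=ray('wrist',p,z,c)[:,:2]
    l=cv2.fitLine(X.astype(np.float32),cv2.DIST_HUBER,0,.001,.001).ravel()
    s=l[0]/l[1]; print(n,'dx/dy',s.round(4),'deg',np.degrees(np.arctan(s)).round(2),'x0,y0',l[2:].round(4)); 
fit('bladeL',sat,range(90,145),250,266,.008)
fit('bladeR',sat,range(90,145),272,288,.008)
fit('deckL',sat,range(220,270),203,218,.012)
fit('deckR',sat,range(220,295),288,306,.012)
fit('footL',g,range(268,290),228,242,.025)
fit('footR',g,range(268,290),265,280,.025)
# transposed edges
def fitv(n,A,cols,v0,v1,z):
    p=edges(A.T,cols,v0,v1)[:,::-1]; X=ray('wrist',p,z,c)[:,:2]; print(n,'y',np.median(X[:,1]).round(4),'slope dy/dx',np.polyfit(X[:,0],X[:,1],1)[0].round(4))
fitv('tip',sat,range(260,279),140,156,.008)
fitv('deckfront',sat,range(215,295),206,222,.012)
fitv('lip',g,range(238,268),255,272,.030)
P=cloud('wrist',d,c)
k=(P[...,2]>.043)&(P[...,2]<.06)&(abs(P[...,0]-.59)<.04)&(P[...,1]>.15)&(d>0)
q=P[k];print('handle',len(q),q.min(0),q.max(0),np.median(q,0))
r=cv2.minAreaRect(q[:,:2].astype(np.float32));print(r)
E
```

```text
sat row gauge [110, 113, 112, 111, 113, 117, 117, 116, 113, 102, 5, 7, 1, 6, 4, 4, 4, 4, 1, 5, 3, 4, 1, 5, 5, 4, 6, 1, 7, 7, 3, 4, 12, 107, 105, 105, 110, 109, 115, 112, 107, 106, 111, 112]
gray deck row [186, 187, 188, 191, 189, 193, 204, 205, 196, 67, 66, 63, 62, 63, 63, 62, 65, 62, 61, 59, 60, 65, 64, 61, 65, 63, 62, 62, 65, 65, 64, 68, 65, 62, 64, 63, 67, 65, 65, 63, 60, 64, 62, 66, 62, 60, 64, 65, 64, 64, 62, 63, 62, 67, 63, 64, 63, 62, 63, 61, 64, 64, 61, 65, 65, 63, 66, 62, 61, 63, 66, 67, 62, 64, 60, 64, 62, 67, 66, 61, 60, 59, 64, 61, 65, 64, 61, 65, 61, 59, 61, 65, 63, 62, 61, 63, 63, 67, 65, 106, 195, 202, 207, 208, 206, 212, 205, 198, 195, 195]
gray foot row [35, 40, 38, 37, 35, 36, 35, 35, 35, 58, 95, 95, 96, 97, 93, 96, 96, 98, 99, 94, 93, 98, 96, 95, 97, 94, 96, 98, 94, 98, 97, 93, 95, 99, 98, 96, 96, 94, 98, 94, 96, 98, 98, 96, 96, 98, 95, 95, 43, 37, 38, 38, 36, 55, 59, 61, 61, 62, 61, 63]
bladeL dx/dy -0.0168 deg -0.96 x0,y0 [0.5787 0.1428]
bladeR dx/dy -0.0229 deg -1.31 x0,y0 [0.6106 0.1447]
deckL dx/dy 0.018 deg 1.03 x0,y0 [ 0.5034 -0.0511]
deckR dx/dy 0.0158 deg 0.9 x0,y0 [ 0.6422 -0.0682]
footL dx/dy 0.0185 deg 1.06 x0,y0 [ 0.542  -0.1042]
footR dx/dy 0.0387 deg 2.22 x0,y0 [ 0.6018 -0.1072]
tip y 0.0992 slope dy/dx 0.0226
deckfront y 0.002 slope dy/dx -0.0151
lip y -0.0749 slope dy/dx -0.0306
handle 463 [0.58682921 0.2093636  0.0460009 ] [0.59988925 0.24929479 0.05228025] [0.59291763 0.22945871 0.04959195]
((0.5932786464691162, 0.22932270169258118), (0.012870189733803272, 0.039801936596632004), 0.6569041609764099)
```

send_rows --grip '[1,1,1,1,1,1,1,1]' --pt "13 130 -60" --pt "13 130 -140" --pt "13 130 -200" --pt "13 130 -200" --pt "13 130 -200" --pt "13 130 -200" --pt "13 130 -200" --pt "13 130 -200" --roll '[1.4,1.4,1.4,1.4,1.4,1.4,1.4,1.4]'

```text
time_s: 2.6
position: [0.5932, 0.2271, 0.1019]
tool_rot: [[-0.018, 1.0, 0.003], [1.0, 0.018, 0.001], [0.001, 0.003, -1.0]]
contact_force: [0.7, -0.0, -0.9]
gripper_width: 0.0856
gripper_force: 0.0
```

send_rows --grip '[1,1,1,1,1]' --pt "0 1 -40" --pt "0 1 -77" --pt "0 1 -77" --pt "0 1 -77" --pt "0 1 -77" --roll '[0,0,0,0,0]'

```text
time_s: 3.1
position: [0.594, 0.2291, 0.0254]
tool_rot: [[-0.019, 1.0, 0.004], [1.0, 0.019, 0.001], [0.001, 0.004, -1.0]]
contact_force: [0.1, -0.1, 1.0]
gripper_width: 0.0855
gripper_force: 0.0
```

```bash
python3 - <<'E'
from h import *
s=arm.read_state();print(s['position'],s['tool_rot'].round(4) if hasattr(s['tool_rot'],'round') else s['tool_rot'],arm.finger_overhang)
b,_=shot('wrist')
cv2.imwrite('pics/w2.png',cv2.resize(b[:,:,::-1],(768,576)))
E
```

```text
[0.59398914 0.22911259 0.02543836] [[-0.0189  0.9998  0.0038]
 [ 0.9998  0.0189  0.0014]
 [ 0.0013  0.0038 -1.    ]] 0.008
```

View pics/w2.png

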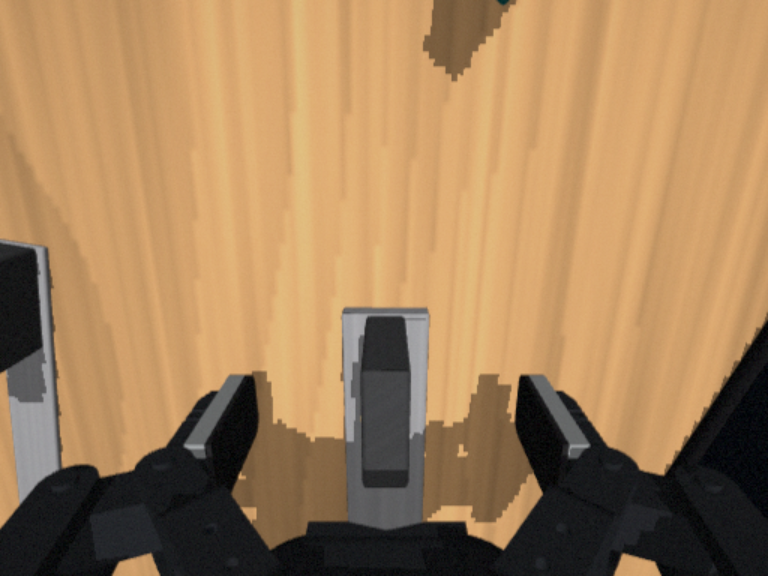

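The handle (362–410, 318–487) sits centred between the open pads (centre about 388). Closing now.

send_rows --grip '[-1,-1,-1,-1,-1,-1,-1,-1]' --pt "0 0 -2" --pt "0 0 -2" --pt "0 0 -2" --pt "0 0 -2" --pt "0 0 -2" --pt "0 0 -2" --pt "0 0 -2" --pt "0 0 -2" --roll '[0,0,0,0,0,0,0,0]' --squeeze 80

```text
time_s: 3.95
position: [0.5924, 0.2289, 0.0205]
tool_rot: [[-0.019, 1.0, 0.0], [1.0, 0.019, 0.0], [0.0, 0.0, -1.0]]
contact_force: [-1.6, -0.4, 4.6]
gripper_width: 0.0131
gripper_force: 78.3
```

send_rows --grip '[-1,-1,-1,-1,-1,-1,-1,-1,-1,-1]' --pt "0 0 20" --pt "0 0 40" --pt "-5 -40 40" --pt "-10 -80 40" --pt "-14 -120 40" --pt "-17 -147 40" --pt "-17 -147 30" --pt "-17 -147 20" --pt "-17 -147 20" --pt "-17 -147 20" --roll '[0,0,-0.5,-1,-1.5,-2.1,-2.1,-2.1,-2.1,-2.1]'

```text
time_s: 4.95
position: [0.5749, 0.0827, 0.0398]
tool_rot: [[0.016, 1.0, -0.001], [1.0, -0.016, -0.0], [-0.0, -0.001, -1.0]]
contact_force: [0.2, -0.2, -1.2]
gripper_width: 0.013
gripper_force: 78.1
```

```bash
python3 - <<'E'
from h import *
s=arm.read_state();print(s['position'],s['tool_rot'].round(4),s['contact_force'],s['moment'])
b,_=shot('wrist');a,_=shot('side');t,_=shot('top')
o=np.hstack([cv2.resize(b[:,:,::-1],(400,300)),cv2.resize(a[110:230,160:320][:,:,::-1],(400,300),interpolation=cv2.INTER_CUBIC)])
o2=cv2.resize(t[95:200,190:370][:,:,::-1],(514,300),interpolation=cv2.INTER_CUBIC)
o2=np.hstack([o2,np.zeros((300,286,3),np.uint8)])
cv2.imwrite('pics/m.png',np.vstack([o,o2]))
E
```

```text
[0.57491355 0.08268026 0.03981021] [[ 0.0161  0.9999 -0.001 ]
 [ 0.9999 -0.0161 -0.    ]
 [-0.     -0.001  -1.    ]] [ 0.21149336 -0.17626985 -1.21814713] [-0.00295907  0.00889609  0.01577192]
```

View pics/m.png

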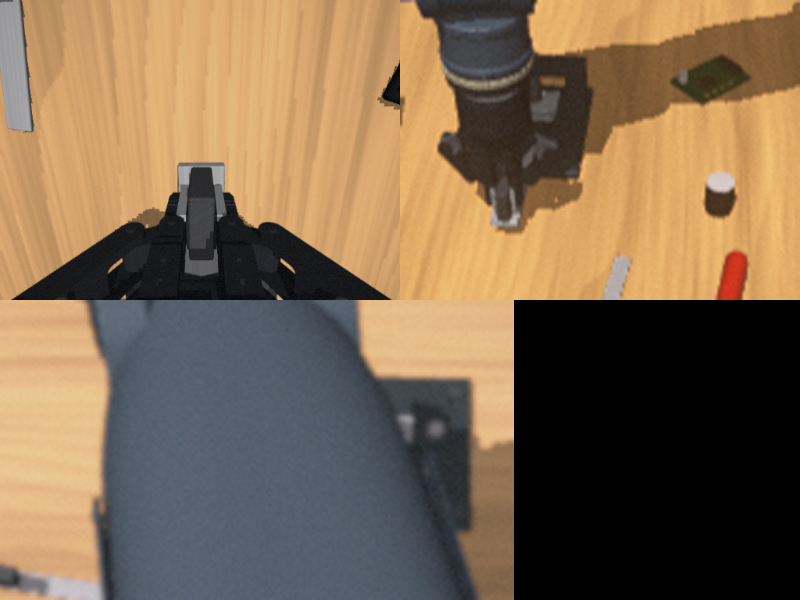

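Occluded from the top, but the gauge is held level in the grip. I'll lower it onto the deck gently.

send_rows --grip '[-1,-1,-1,-1,-1,-1,-1,-1]' --pt "0 0 -3" --pt "0 0 -5" --pt "0 0 -6" --pt "0 0 -6.5" --pt "0 0 -7" --pt "0 0 -7" --pt "0 0 -7" --pt "0 0 -7" --roll '[0,0,0,0,0,0,0,0]'

```text
time_s: 5.9
position: [0.5752, 0.0818, 0.0333]
tool_rot: [[0.017, 1.0, 0.0], [1.0, -0.017, -0.0], [-0.0, 0.0, -1.0]]
contact_force: [0.4, -0.3, -1.1]
gripper_width: 0.0132
gripper_force: 78.1
```

send_rows --grip '[-1,-1,-1,-1]' --pt "0 0 -0.5" --pt "0 0 -1" --pt "0 0 -1" --pt "0 0 -1" --roll '[0,0,0,0]'

```text
time_s: 6.3
position: [0.5753, 0.0819, 0.0324]
tool_rot: [[0.017, 1.0, 0.0], [1.0, -0.017, 0.0], [0.0, 0.0, -1.0]]
contact_force: [-0.8, 0.8, 1.2]
gripper_width: 0.0128
gripper_force: 78.3
```

The blade has touched the deck (force rose about 2.3 N). Starting the slide.

send_rows --grip '[-1,-1,-1,-1,-1,-1,-1,-1,-1,-1]' --pt "-0.1 -5 0" --pt "-0.2 -10 0" --pt "-0.3 -15 0" --pt "-0.3 -20 0" --pt "-0.4 -25 0" --pt "-0.5 -30 0" --pt "-0.6 -35 0" --pt "-0.7 -40 0" --pt "-0.8 -45 0" --pt "-0.8 -50 0" --roll '[0,0,0,0,0,0,0,0,0,0]'

```text
time_s: 7.3
position: [0.5746, 0.0323, 0.0325]
tool_rot: [[0.017, 1.0, 0.0], [1.0, -0.017, 0.002], [0.002, 0.0, -1.0]]
contact_force: [0.7, 13.1, 4.5]
gripper_width: 0.0131
gripper_force: 79.1
```

send_rows --grip '[-1,-1,-1,-1,-1,-1]' --pt "-0.1 -4 0" --pt "-0.1 -8 0" --pt "-0.2 -12 0" --pt "-0.3 -16 0" --pt "-0.3 -20 0" --pt "-0.3 -20 0" --roll '[0,0,0,0,0,0]'

```text
time_s: 7.9
position: [0.5743, 0.0117, 0.0325]
tool_rot: [[0.017, 1.0, 0.0], [1.0, -0.017, 0.001], [0.001, 0.0, -1.0]]
contact_force: [0.0, 4.9, 4.4]
gripper_width: 0.013
gripper_force: 79.1
```

The push force peaked at the ramp and now drags at about 5 N, so the foot is up on the blade. Continuing.

send_rows --grip '[-1,-1,-1,-1,-1,-1,-1,-1,-1,-1]' --pt "-0.1 -4 0" --pt "-0.1 -8 0" --pt "-0.2 -12 0" --pt "-0.3 -16 0" --pt "-0.3 -20 0" --pt "-0.4 -24 0" --pt "-0.5 -28 0" --pt "-0.6 -32 0" --pt "-0.6 -35 0" --pt "-0.6 -35 0" --roll '[0,0,0,0,0,0,0,0,0,0]'

```text
time_s: 8.9
position: [0.5736, -0.0231, 0.0325]
tool_rot: [[0.017, 1.0, 0.0], [1.0, -0.017, 0.001], [0.001, 0.0, -1.0]]
contact_force: [-0.1, 6.4, 5.7]
gripper_width: 0.0131
gripper_force: 79.1
```

```bash
python3 - <<'E'
from h import *
b,_=shot('wrist');a,_=shot('side');t,_=shot('top')
o=np.hstack([cv2.resize(b[:,:,::-1],(400,300)),cv2.resize(a[110:200,170:290][:,:,::-1],(400,300),interpolation=cv2.INTER_CUBIC)])
o2=cv2.resize(t[115:185,270:370][:,:,::-1],(429,300),interpolation=cv2.INTER_CUBIC)
o2=np.hstack([o2,np.zeros((300,371,3),np.uint8)])
cv2.imwrite('pics/m2.png',np.vstack([o,o2]))
E
```

```text
(no output)
```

View pics/m2.png

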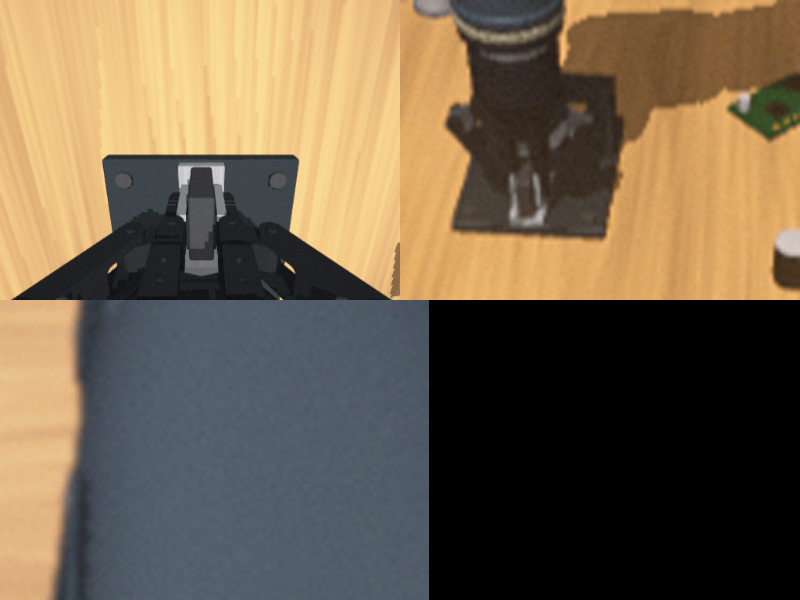

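The wrist view shows the handle unchanged in the grip (188–215, 168–260), the blade centred between the deck bolts and the tail just inside the deck edge. Releasing and withdrawing.

send_rows --grip '[0,0,0,0,0,0]' --pt "0 0 0" --pt "0 0 0" --pt "0 0 0" --pt "0 0 0" --pt "0 0 0" --pt "0 0 0" --roll '[0,0,0,0,0,0]'

```text
time_s: 9.65
position: [0.5735, -0.0232, 0.0323]
tool_rot: [[0.017, 1.0, -0.0], [1.0, -0.017, -0.0], [-0.0, -0.0, -1.0]]
contact_force: [-1.3, -0.3, 0.3]
gripper_width: 0.0425
gripper_force: 0.0
```

send_rows --grip '[0,0,0,0,0,0,0,0,0,0]' --pt "0 0 10" --pt "0 0 30" --pt "0 0 60" --pt "0 0 100" --pt "0 30 150" --pt "0 80 200" --pt "0 120 250" --pt "0 120 250" --pt "0 120 250" --pt "0 120 250" --roll '[0,0,0,0,0,0,0,0,0,0]'

```text
time_s: 10.65
position: [0.5737, 0.0973, 0.2832]
tool_rot: [[0.016, 1.0, 0.002], [1.0, -0.016, 0.0], [0.0, 0.002, -1.0]]
contact_force: [1.4, -0.4, 0.0]
gripper_width: 0.0427
gripper_force: 0.0
```

```bash
python3 - <<'E'
from h import *
b,d=shot('wrist');a,_=shot('side')
o=np.hstack([cv2.resize(b[180:370,150:360][:,:,::-1],(400,362),interpolation=cv2.INTER_CUBIC),cv2.resize(a[110:220,170:290][:,:,::-1],(400,362),interpolation=cv2.INTER_CUBIC)])
cv2.imwrite('pics/f.png',o)
E
```

```text
(no output)
```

View pics/f.png

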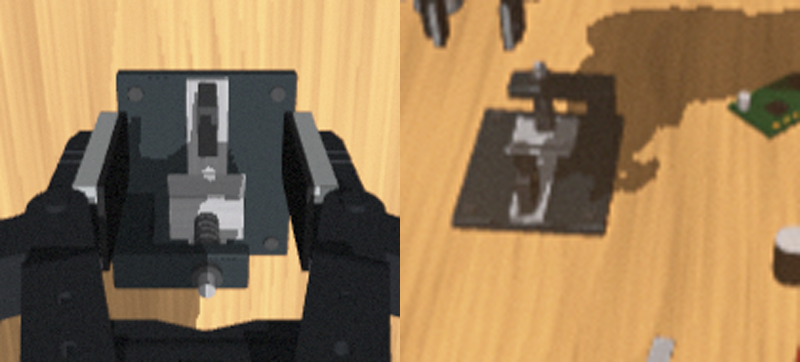

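The gauge lies straight under the lifted foot (tail at (207,79), deck front edge at row 71). One numeric check of the insertion depth before handing in.

```bash
python3 - <<'E'
from h import *
im,d,c=load('wrist'); s=210/400
col=im[:,150+round(207*s)].astype(int).sum(1)[210:240]; print(col.tolist())
g=lambda v:(150+207*s,180+v*s)
print('deck front y',ray('wrist',g(71),.012,c),'tail y',ray('wrist',g(79),.020,c))
gi=cv2.cvtColor(im,cv2.COLOR_RGB2GRAY)
for v in(224,260): print(gi[v,235:285].tolist())
E
```

```text
[596, 589, 590, 591, 597, 595, 445, 187, 127, 196, 253, 342, 467, 343, 150, 167, 147, 151, 146, 164, 160, 159, 162, 154, 157, 177, 233, 261, 251, 252]
deck front y [[0.57459058 0.00142898 0.012     ]] tail y [[ 0.57451012 -0.00162804  0.02      ]]
[65, 64, 64, 64, 64, 66, 65, 63, 62, 67, 67, 67, 93, 195, 192, 196, 201, 197, 187, 61, 52, 55, 52, 47, 50, 52, 51, 58, 107, 198, 194, 197, 197, 204, 203, 63, 67, 67, 66, 66, 70, 68, 64, 65, 61, 64, 66, 66, 64, 67]
[64, 63, 67, 64, 66, 63, 52, 40, 35, 43, 38, 36, 39, 76, 111, 110, 115, 116, 110, 47, 52, 50, 49, 50, 50, 50, 48, 47, 55, 94, 111, 113, 112, 112, 66, 45, 64, 70, 65, 64, 61, 67, 66, 64, 68, 66, 65, 66, 64, 66]
```

```bash
python3 -c "
from bench import arm
print(arm.close_job())"
```

```text
the job is handed in; nothing more can be done
None
```

The thick gauge is flat and straight under the lifted foot, with its tip about 13 mm beyond the far edge of the sole. It is released, the thin gauge and look-alikes were not touched, and the job is handed in (verdict not shown).

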